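# Restock the child-safe display case

### The job

Restock the counter display case with the chocolate spheres from the tray. Its lid is held by a child-safe catch: push the knob in and turn it clockwise past its safety stop until it springs back out, raise the lid all the way up, and set every sphere in a dimple of its own; then close the lid fully and lock the catch again the same way, turning anticlockwise, and leave the other things on the counter where they are.

Things in the scene. Friction and masses are not known exactly. Their poses are not given: they have to be found in the camera images.
- catch (a joint): turning of the catch knob, rad: 0 locked (grip bar front to back, brass mark to the front), grows clockwise seen from above, 1.31 the end, unlocked. With the knob out a safety stop blocks it from about 0.12 to 1.2; pushed in 6 mm or more it passes. Let go past the stop at either end, it springs out. Turns easily (0.05 N m)
- catch_push (a joint): how far the knob is pushed in, m: 0 out, 0.008 fully in. The spring takes 5 N at the start, 8.5 N at 6 mm, 10 N fully in. While the catch is locked, a tongue under the lid holds the lid shut
- catch_grip (a point): point to grasp, on the knob's axis, 5 mm below the top of its grip bar (50 long, 13 wide, 24 high). The bar stands on a round skirt 60 across whose top is 19 mm below this point. Black knob near the lid's front right corner; skirt top 19 mm above the lid's top. Turns with the knob: x along the bar, y across, z up (lid shut)
- lid (a joint): opening of the lid, rad: 0 shut, 1.85 the end; about 1.57 upright. A stiff friction hinge: it stays wherever it is left, and 3 to 6 N at the bar moves it
- lid_bar (a point): middle of the brass pull bar, round, 10 mm thick, 110 long (along the point's y), level, 38 mm in front of the lid's front edge and the case's wall, 185 mm left of the knob; it can turn between the fingers that pinch it. 82 mm above the counter when shut. Turns with the lid: x points to the hinge
- lid_hinge (a point): point on the lid's hinge line at the back, straight behind the bar's middle; the hinge line runs along its y axis. The bar moves about it on an arc of 245 mm radius, up and back
- dimple_0 (a point): centre of a round dimple 40 mm across, at the top of the board it is cut in (22 mm above the counter); a seated sphere's centre is 20 mm above it. Six dimples: 0, 1, 2 in the front row from right to left, 3, 4, 5 behind them; 90 mm apart in a row, rows 68 mm apart. x points to the back of the case, y to its left
- dimple_1 (a point): the dimple numbered 1 (see dimple_0)
- dimple_2 (a point): the dimple numbered 2 (see dimple_0)
- dimple_3 (a point): the dimple numbered 3 (see dimple_0)
- dimple_4 (a point): the dimple numbered 4 (see dimple_0)
- dimple_5 (a point): the dimple numbered 5 (see dimple_0)
- case: the display case, fixed: 224 deep, 388 wide, dark wood base, clear walls rising to 78 mm above the counter (67 mm left and 119 mm right of the outer dimples, 58 mm before the front row, 75 mm behind the back row), framed clear lid 7 mm thick with the catch and bar at its front. Origin: underside; x to its back, y to its left
- tray: low aluminium tray 230 x 240 with paper, floor 3 mm and lip 19 mm above the counter, fixed; the spheres lie on it at the start. Origin: centre of its underside
- ball_0_center (a point): centre of a hollow chocolate sphere, 56 mm across, 60 g or so; it rolls. May be absent
- ball_1_center (a point): centre of another such sphere; may be absent
- ball_2_center (a point): centre of another such sphere; may be absent
- ball_3_center (a point): centre of another such sphere; may be absent
- ball_4_center (a point): centre of another such sphere; may be absent
- service_bell: counter bell, 84 across, 63 high, bystander. Origin: centre of its underside
- bear_0: chocolate bear, 57x55x71, bystander. Origin: centre of its underside
- bear_1: chocolate bear, like bear_0, bystander
- gift_box_a: ribboned gift box 74x104x46, bystander. Origin: centre of its underside
- price_tag_0: price card in an oak block, 20x45x54, bystander. Origin: centre of its underside
Things that resemble listed ones, but are neither listed nor needed, are in the scene too. What is shaped like the part that bears ball_3_center but pink is not meant.

How it is judged:
By the outcome, as a careful person would: the job done as asked, in the order asked, and still so for the second after the job is handed in, with the robot touching nothing.
Of ball_0, ball_1, ball_2, ball_3, ball_4 only 3 to 5 are there at a start; the rules pass over those that are not, and their reading is None.
At some moment in a run one of ball_0, ball_1, ball_2, ball_3, ball_4 may be knocked a few centimetres aside while the robot is not near it.
Once in a run the grip may slacken for a moment while it holds something.
It also fails if it takes over 210 s, if anything falls off the work surface, if the arm or the gripper's body presses on something with over 40 N, if the wrist force passes 120 N, or if a joint passes its speed limit or range.

### The arm

A 7-joint arm with a two-finger parallel gripper is mounted at the origin on a cart in front of the work surface, level with it; the furniture and walls round the work are solid. World frame = base frame: x ahead of the robot, y to its left, z up, the work surface at z = 0. Lengths are in m, angles in rad, forces in N, time in s.
With the tool pointing down it reaches from about 0.425 to 0.875 m from the base axis. Payload 4.7 kg.
Tool frame: the origin (TCP) lies where the fingers leave the gripper's body, on its centre line; the fingertips stand 70 mm ahead of it and the grasp point (between the pads) lies 51 mm ahead of it; z points along the fingers, y is the line along which they close (so a half turn about z gives the same grasp; the last joint's range is limited). The gripper opens to 87 mm and grips with 3 to 60 N. Pads are 19 mm wide; open, the fingers measure 117 mm over their backs; the gripper's body (75 mm by 190 mm) begins 51 mm behind the grasp point.
Start: joints at [-1.162, 0.321, -0.07, 1.45, 0.023, 1.371, -0.057], TCP at [0.25, 0.6, 0.292] pointing down, gripper open.
Joint ranges: [-2.86, 2.86], [-0.3, 2.09], [-1.38, 1.24], [0.06, 2.45], [-1.56, 4.7], [0.09, 2.05], [-2.69, 2.69]. Speed limits (rad/s): [2.57, 2.57, 3.14, 3.14, 3.14, 3.14, 3.14].

### API

Orientations are given as a rotation vector (axis times angle).
In Python, from bench import ctrl gives the robot as it stands.
- The arm moves only by the tool drive_tool, never from a script. Its argument "motion" is a list of rows, each a list of 3 entries, a list of its own where there are three numbers: the shift along the tool's x, y, z in cm, then the turn, a rotation vector about the tool's x, y, z in degrees, then the opening, from -1 (shut) to 1 (fully open). In form: [[[x, y, z], [ax, ay, az], claw], ...]. A call has 1 to 12 rows; each row shifts and turns the commanded pose from where the row before left it, along the tool's axes as they then stand; what a row does not reach is not made up. A row lasts 1/8 s, in which the tool goes at most 62.5 mm and 10.7 degrees, less where a joint would pass 70% of its speed; a pose out of reach is approached as far as the arm can. A call with a gripper value outside its range is refused whole. The fingers move at their own pace and stop on an object; "force" is the grip in N (left out, the last holds). Time passes only in rows, so rows that do not move let the fingers close. It gives the time, the measured TCP pose, the force, the opening and the grip force at its end, in the units of the state.
- ctrl.get_state(): the state, without advancing time (a new reading comes with each control period).
- ctrl.get_image(name): name is "scene" or "top" or "wrist"; returns the picture (420x560x3 uint8, red, green, blue); there is no depth.
- ctrl.calibration(name): a dict with "K" (3x3 intrinsics, pixels), "distortion" ([k1, k2, p1, p2, k3] as OpenCV has them; the pictures are not rectified), "origin" and "attitude" of the camera in the world; the wrist camera has in their place "tool_from_camera" (4x4, takes a point from camera to tool coordinates, whose origin is the TCP and whose axes are the flange's). Camera axes: x right, y up, looking along -z (the intrinsics and any distortion apply to the point x, -y, -z); pixel columns grow to the right and rows downward; lengths in m; the calibration is good to about 2 mm. A picture is of the moment at which its call begins: read the wrist's pose just before it. calibration takes no time and is no camera call.
- ctrl.close_job(): hands the job in; it is judged then, once.
The state is a dict: "time": time; "joint_positions": joint angles; "qd": joint speeds; "joint_torque": joint torques, N m; "position": TCP position; "tool_rot": TCP orientation; "ft_force": force on the tool from outside, world axes, zero at the start; "torque": the same for the moment, N m; "grip_width": opening from 0.0 (shut) to 1.0 (fully open); "grip_force": force on a finger pad.
Only numpy, scipy, OpenCV 4.12 (cv2) and the standard library are available. Lean on these libraries where they do the work, as an engineer would, in place of code of your own. Each camera call takes 0.05 s, during which the arm holds its last target. There are 200 camera calls.

## Working session

There is one attempt and no reset: what is moved stays moved. The work goes in short steps, Python scripts to look and compute and a tool call to move; the robot and the scene stay as the last step left them, time stands still between calls to the robot, and variables do not carry over. Pictures are saved under pics/ and viewed, at most 14 in all, crops included, and the job is handed in when it is done.

Besides the shell and the picture viewer there is one more tool, called after "Emit:" as name([rows], argument=value, ...), one row to a line, values as JSON. drive_tool: Moves the arm, as the interface text tells. Its arguments: {"type":"object","properties":{"motion":{"type":"array","items":{"type":"array"}},"force":{"type":"number"}},"required":["motion"]}

```bash
ls; mkdir -p pics
python3 - <<'E'
from bench import ctrl
import cv2,numpy as np
for n in("scene","top"):
    im=ctrl.get_image(n);cv2.imwrite(f"pics/{n}0.png",im[:,:,::-1])
for n in("scene","top","wrist"):print(n,ctrl.calibration(n))
print(ctrl.get_state())
E
```

```text
pics
scene {'K': array([[431.79738319,   0.        , 283.66634537],
       [  0.        , 431.79738319, 204.96329273],
       [  0.        ,   0.        ,   1.        ]]), 'distortion': array([-0.03150955,  0.        ,  0.        ,  0.        ,  0.        ]), 'origin': array([-0.14252635, -0.62404526,  1.05184451]), 'attitude': array([ 0.74320587, -0.2975014 , -0.7650477 ])}
top {'K': array([[414.32793692,   0.        , 277.96811304],
       [  0.        , 414.32793692, 215.31033642],
       [  0.        ,   0.        ,   1.        ]]), 'distortion': array([-0.01923872,  0.        ,  0.        ,  0.        ,  0.        ]), 'origin': array([0.30105109, 0.03615598, 1.44055625]), 'attitude': array([ 0.12012927, -0.1403531 , -1.59373066])}
wrist {'K': array([[308.50153509,   0.        , 282.18608676],
       [  0.        , 308.50153509, 208.91444814],
       [  0.        ,   0.        ,   1.        ]]), 'distortion': array([-0.04002815,  0.        ,  0.        ,  0.        ,  0.        ]), 'tool_from_camera': array([[ 1.51788736e-04,  9.59127043e-01,  2.82975779e-01,
         7.69654429e
[... 263 characters left out ...]
{'time': 0.1, 'joint_positions': array([-1.16192348,  0.3217198 , -0.0700826 ,  1.45156273,  0.02261347,
        1.37080658, -0.0569265 ]), 'qd': array([-0.0003048 , -0.00307043, -0.00108998, -0.00271718,  0.00053497,
        0.00234039, -0.00152823]), 'joint_torque': array([-2.00133068e-04, -4.92568231e+01, -4.05910984e-01, -3.13400245e+01,
       -6.43238425e-02,  3.93538037e-02,  4.18901811e-05]), 'position': array([0.24988545, 0.59963245, 0.29128478]), 'tool_rot': array([-6.16040440e-01, -3.08036650e+00,  2.66150117e-03]), 'ft_force': array([0.25049516, 1.22865433, 0.12583432]), 'torque': array([-0.02600569, -0.0207577 ,  0.06949464]), 'grip_force': 0.0, 'grip_width': 1.0035385837187318}
```

View pics/scene0.png

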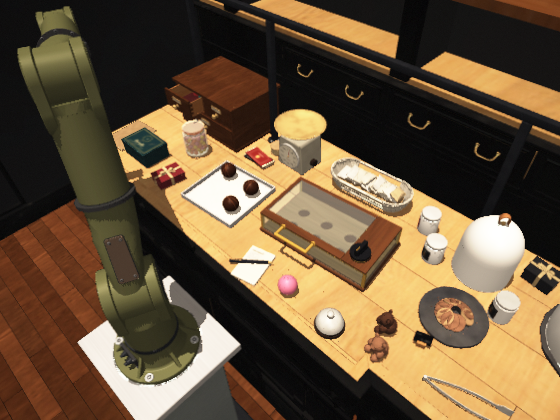

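View pics/top0.png

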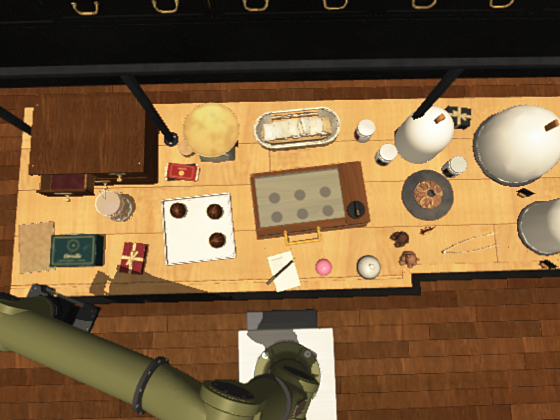

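Scene and top pictures: three dark spheres on the tray (top px ~(178,210), (214,211), (218,240)). The pink sphere at (324,267) is the lookalike and not meant. Case centre is ~(308,200), knob (355,209), brass bar (303,236).

```bash
cat > h.py <<'E'
from bench import ctrl
import cv2,numpy as np
from scipy.spatial.transform import Rotation as R
def cam(n):
    c=ctrl.calibration(n)
    if n=="wrist":
        s=ctrl.get_state();T=np.array(c["tool_from_camera"]);A=R.from_rotvec(s["tool_rot"]).as_matrix()
        return c,A@T[:3,3]+s["position"],A@T[:3,:3]
    return c,np.array(c["origin"]),R.from_rotvec(c["attitude"]).as_matrix()
def ray(n,uv,C=None):
    c,o,A=C or cam(n)
    p=cv2.undistortPoints(np.array(uv,float).reshape(-1,1,2),c["K"],c["distortion"])[:,0]
    return o,np.c_[p[:,0],-p[:,1],-np.ones(len(p))]@A.T
def plane(n,uv,z,C=None):
    o,d=ray(n,uv,C);return o+d*((z-o[2])/d[:,2])[:,None]
def proj(n,P,C=None):
    c,o,A=C or cam(n);q=(np.atleast_2d(P)-o)@A;q=q*[1,-1,-1]
    return cv2.projectPoints(q,np.zeros(3),np.zeros(3),c["K"],c["distortion"])[0][:,0]
def tri(uv1,uv2,n1="scene",n2="top"):
    o1,d1=ray(n1,[uv1]);o2,d2=ray(n2,[uv2]);d1,d2=d1[0],d2[0]
    t=np.linalg.lstsq(np.c_[d1,-d2],o2-o1,rcond=None)[0];a=o1+t[0]*d1;b=o2+t[1]*d2
    return (a+b)/2,np.linalg.norm(a-b)
def shot(n,f=None):
    C=cam(n);im=ctrl.get_image(n)[:,:,::-1].copy()
    if f:cv2.imwrite(f"pics/{f}.png",im)
    return im,C
E
python3 - <<'E'
from h import *
for n in("scene","top"):
    im=cv2.imread(f"pics/{n}0.png");h=cv2.cvtColor(im,cv2.COLOR_BGR2HSV)
    m=((h[...,2]<105)).astype(np.uint8)
    x0,y0,x1,y1=(195,155,275,220) if n=="scene" else (168,198,232,258)
    sub=np.zeros_like(m);sub[y0:y1,x0:x1]=m[y0:y1,x0:x1]
    _,_,st,ce=cv2.connectedComponentsWithStats(sub)
    for s,c in zip(st[1:],ce[1:]):
        if s[4]>60:print(n,s,c.round(1),plane(n,[c],.031).round(4))
    # brass
    m=cv2.inRange(h,(15,140,140),(30,255,255))
    _,_,st,ce=cv2.connectedComponentsWithStats(m)
    for s,c in zip(st[1:],ce[1:]):
        if s[4]>25:print(n,"brass",s,c.round(1),plane(n,[c],.082).round(4))
a=cv2.imread("pics/top0.png")[150:275,155:405];b=cv2.imread("pics/scene0.png")[150:300,170:420]
a=cv2.resize(a,None,fx=3,fy=3,interpolation=2)
cv2.imwrite("pics/c1.png",a);cv2.imwrite("pics/c2.png",cv2.resize(b,None,fx=3.2,fy=3.2,interpolation=2))
E
```

```text
scene [211 162  25  16 182] [227.3 170. ] [[0.5586 0.3637 0.031 ]]
scene [244 180  15  15 171] [250.7 187.5] [[0.5535 0.2335 0.031 ]]
scene [223 196  16  16 189] [230.6 203.8] [[0.4529 0.2238 0.031 ]]
scene brass [209   0  15   6  31] [216.6   2.1] [[1.4923 1.5461 0.082 ]]
scene brass [ 250    0  149   58 2843] [333.5  24.7] [[1.7045 0.8134 0.082 ]]
scene brass [238  10  27  12  67] [251.7  15.6] [[1.4928 1.2361 0.082 ]]
scene brass [275  24 115  47 328] [333.3  47.1] [[1.4949 0.6426 0.082 ]]
scene brass [ 421   52  139   70 3506] [497.1  84. ] [[ 1.7063 -0.1071  0.082 ]]
scene brass [410  77 112  46 392] [466.3  99.9] [[ 1.4939 -0.0709  0.082 ]]
scene brass [161 107  22  16  36] [170.9 114.4] [[0.5924 0.7441 0.082 ]]
scene brass [532 126  28  14 103] [546. 132.] [[ 1.4946 -0.3989  0.082 ]]
scene brass [192 133  79  44 294] [223.2 154.3] [[0.5698 0.3913 0.082 ]]
scene brass [321 138  36  20  45] [337.6 147.3] [[0.8806 0.1171 0.082 ]]
scene brass [148 143  26  26  46] [162.2 158.4] [[0.4058 0.5342 0.082 ]]
scene brass [187 143  31  17  59] [205.1 153.7] [[0.5274 0.4419 0.082 ]]
scene 
[... 2110 characters left out ...]
204  15  15 165] [214.3 211.2] [[0.5559 0.2341 0.031 ]]
top [209 233  16  15 172] [217.  239.8] [[0.4567 0.225  0.031 ]]
top brass [493   1  20   7  31] [501.8   5.5] [[ 1.2923 -0.8339  0.082 ]]
top brass [159   9  17   4  26] [167.2  11. ] [[1.2908 0.3971 0.082 ]]
top brass [79 12 15  3 33] [86.3 13. ] [[1.2909 0.6914 0.082 ]]
top brass [   10    96   550   201 38623] [307.6 204.3] [[ 0.5622 -0.0845  0.082 ]]
top brass [ 23 107  11  20  73] [ 28.8 116.7] [[0.8967 0.87   0.082 ]]
top brass [272 110  46   6  74] [294.6 112.3] [[ 0.8885 -0.0525  0.082 ]]
top brass [211 134  11  10  50] [214.6 137.5] [[0.8034 0.2253 0.082 ]]
top brass [104 280   7  13  44] [107.4 285.8] [[0.3109 0.5729 0.082 ]]
```

View pics/c1.png

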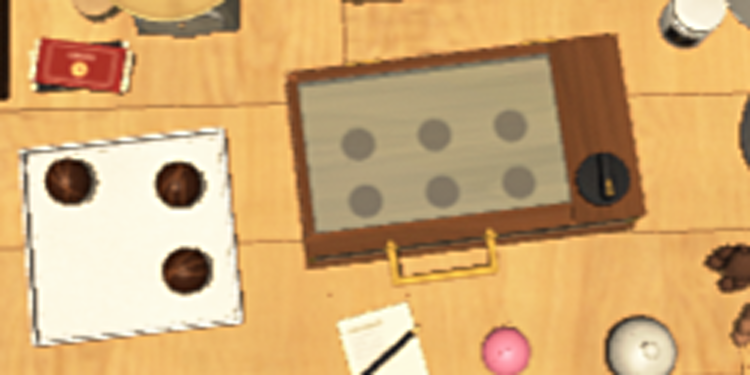

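View pics/c2.png

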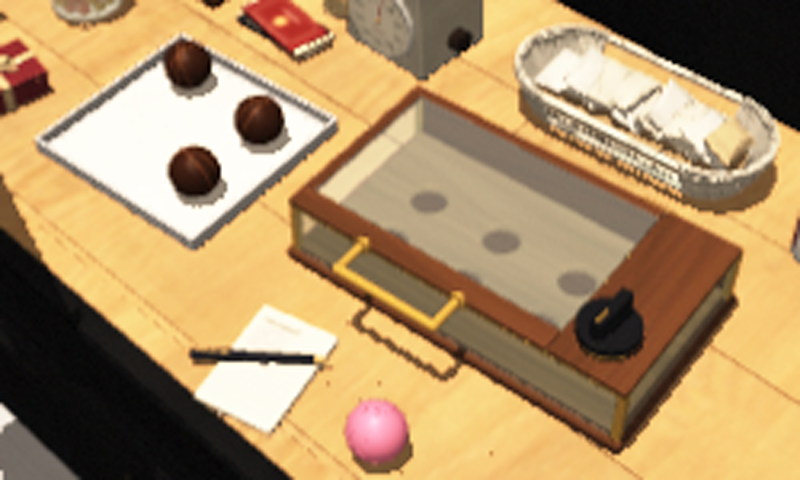

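Run:
```python
from h import *
c=np.array([[519,182],[442,191],[366,201],[511,126],[435,135],[358,144]])/3.+[155,150]-.33
D=plane("top",c,.022)
L=np.array([[0,0],[0,90],[0,180],[68,0],[68,90],[68,180]])/1000.
m=(L-L.mean(0));q=D[:,:2]-D[:,:2].mean(0)
th=np.arctan2((m[:,0]*q[:,1]-m[:,1]*q[:,0]).sum(),(m*q).sum())
Rm=np.array([[np.cos(th),-np.sin(th)],[np.sin(th),np.cos(th)]])
F=m@Rm.T+D[:,:2].mean(0)
print("yaw",np.degrees(th),"dimples",F.round(4),"res mm",(1000*(F-D[:,:2])).round(1))
toC=lambda P:(np.asarray(P)[:2]-F[0])@Rm
# scene check of dimples
s=np.array([[577,283],[501,241],[428,202]])/3.2+[170,150]-.3
print("scene back row",plane("scene",s,.022).round(4))
# knob skirt top ellipse; bar mid
sk=np.array([603,180])/3.+[155,150]-.33
K=plane("top",[sk],.104)[0];print("knob top",K,toC(K))
sks=np.array([607,332])/3.2+[170,150]-.3
K2=plane("scene",[sks],.104)[0];print("knob scene",K2,toC(K2))
be=np.array([[397,280],[494,268]])/3.+[155,150]-.33;bs=np.array([[338,268],[437,324]])/3.2+[170,150]-.3
B=plane("top",be,.082);print("bar",B,B.mean(0),toC(B.mean(0)),np.linalg.norm(B[0]-B[1]))
B=plane("scene",bs,.082);print("bar",B,B.mean(0),toC(B.mean(0)),np.linalg.norm(B[0]-B[1]))
for a,b in(((227.3,170),(177.9,209.9)),((250.7,187.5),(214.3,211.2)),((230.6,203.8),(217,239.8))):print("ball",tri(a,b))
```

```text
yaw 5.5286354278239145 dimples [[ 0.55   -0.1593]
 [ 0.5414 -0.0697]
 [ 0.5327  0.0199]
 [ 0.6177 -0.1527]
 [ 0.6091 -0.0631]
 [ 0.6004  0.0265]] res mm [[-0.4 -0.3]
 [-0.8 -0.5]
 [ 0.   0.7]
 [ 0.6  0.1]
 [ 0.4  0.3]
 [ 0.2 -0.3]]
scene back row [[ 0.6141 -0.1546  0.022 ]
 [ 0.6056 -0.0654  0.022 ]
 [ 0.5954  0.0241  0.022 ]]
knob top [ 0.53584359 -0.24000549  0.104     ] [-0.02191863 -0.07900928]
knob scene [ 0.52775928 -0.24515943  0.104     ] [-0.03046188 -0.08336037]
bar [[ 0.43429441 -0.01162511  0.082     ]
 [ 0.44464367 -0.11865252  0.082     ]] [ 0.43946904 -0.06513881  0.082     ] [-0.10099764  0.10432898] 0.10752662028288855
bar [[ 0.43276518 -0.00983098  0.082     ]
 [ 0.44665839 -0.12076076  0.082     ]] [ 0.43971179 -0.06529587  0.082     ] [-0.10077116  0.10414927] 0.11179641116752144
ball (array([0.56080518, 0.36116739, 0.03200341]), np.float64(0.006727284797242557))
ball (array([0.55569486, 0.23476794, 0.02878908]), np.float64(0.0016309516310279613))
ball (array([0.45606978, 0.22616793, 0.0273981 ]), np.float64(0.0022534908001471863))
```

```bash
cat >> h.py <<'E'
def st():
    s=ctrl.get_state();A=R.from_rotvec(s["tool_rot"]).as_matrix();return s,A
def info(*targets,yaw=None,tool=None):
    s,A=st();p=s["position"]
    print("t",round(s["time"],2),"pos",p.round(4),"yaw",np.degrees(np.arctan2(A[1,0],A[0,0])).round(2),"zax",A[:,2].round(3),"q",s["joint_positions"].round(2),"F",s["ft_force"].round(1),"g",round(s["grip_width"],3),round(s["grip_force"],1))
    if yaw is not None:
        T=np.c_[[np.cos(np.radians(yaw)),np.sin(np.radians(yaw)),0],[np.sin(np.radians(yaw)),-np.cos(np.radians(yaw)),0],[0,0,-1]]
        print("turn(deg,tool)",np.degrees(R.from_matrix(A.T@T).as_rotvec()).round(2));A=T if tool is None else A
    for t in targets:
        print("shift cm",(A.T@(np.array(t)-p)*100).round(2),"->",t);p=np.array(t)
E
python3 -c "
from h import *
info((.5,.3,.29),(.533,-.242,.29))
info((.5,.3,.29),(.533,-.242,.29),yaw=185.5)"
```

```text
t 0.1 pos [0.2499 0.5996 0.2913] yaw 157.38 zax [-0.001 -0.002 -1.   ] q [-1.16  0.32 -0.07  1.45  0.02  1.37 -0.06] F [0.3 1.2 0.1] g 1.004 0.0
shift cm [-34.61 -18.04   0.16] -> (0.5, 0.3, 0.29)
shift cm [-23.89 -48.76   0.09] -> (0.533, -0.242, 0.29)
t 0.1 pos [0.2499 0.5996 0.2913] yaw 157.38 zax [-0.001 -0.002 -1.   ] q [-1.16  0.32 -0.07  1.45  0.02  1.37 -0.06] F [0.3 1.2 0.1] g 1.004 0.0
turn(deg,tool) [-1.000e-01 -2.000e-02 -2.812e+01]
shift cm [-22.02 -32.22   0.13] -> (0.5, 0.3, 0.29)
shift cm [  1.91 -54.27   0.  ] -> (0.533, -0.242, 0.29)
```

Emit:
drive_tool([
  [[-4.3,-2.25,0],[0,0,0],1],
  [[-4.3,-2.25,0],[0,0,0],1],
  [[-4.3,-2.25,0],[0,0,0],1],
  [[-4.3,-2.25,0],[0,0,0],1],
  [[-4.3,-2.25,0],[0,0,0],1],
  [[-4.3,-2.25,0],[0,0,0],1],
  [[-4.3,-2.25,0],[0,0,0],1],
  [[-4.3,-2.25,0],[0,0,0],1],
  [[0,0,0],[0,0,-9.4],1],
  [[0,0,0],[0,0,-9.4],1],
  [[0,0,0],[0,0,-9.3],1],
  [[0,0,0],[0,0,0],1],
])

```text
time: 1.6
position: [0.4982, 0.3014, 0.2918]
tool_rot: [0.147, -3.137, 0.001]
ft_force: [-1.1, 0.2, -0.3]
grip_width: 1.0
grip_force: 0.0
```

Emit:
drive_tool([
  [[0.2,-5.4,0],[0,0,0],1],
  [[0.2,-5.4,0],[0,0,0],1],
  [[0.2,-5.4,0],[0,0,0],1],
  [[0.2,-5.4,0],[0,0,0],1],
  [[0.2,-5.4,0],[0,0,0],1],
  [[0.2,-5.4,0],[0,0,0],1],
  [[0.2,-5.4,0],[0,0,0],1],
  [[0.2,-5.4,0],[0,0,0],1],
  [[0.2,-5.4,0],[0,0,0],1],
  [[0.1,-5.4,0],[0,0,0],1],
  [[0,0,0],[0,0,0],1],
  [[0,0,0],[0,0,0],1],
])

```text
time: 3.1
position: [0.531, -0.2373, 0.2918]
tool_rot: [0.147, -3.138, -0.001]
ft_force: [0.6, 0.7, -0.2]
grip_width: 1.002
grip_force: 0.0
```

```bash
python3 -c "
from h import *
info((.533,-.242,.29),yaw=185.5)
shot('wrist','w1')"
```

```text
t 3.1 pos [ 0.531  -0.2373  0.2918] yaw -174.64 zax [-0.001  0.001 -1.   ] q [-0.13  0.19  0.57  1.65 -0.11  1.34  2.13] F [ 0.6  0.7 -0.2] g 1.002 0.0
turn(deg,tool) [ 0.05 -0.03 -0.14]
shift cm [-0.15 -0.49  0.18] -> (0.533, -0.242, 0.29)
```

View pics/w1.png

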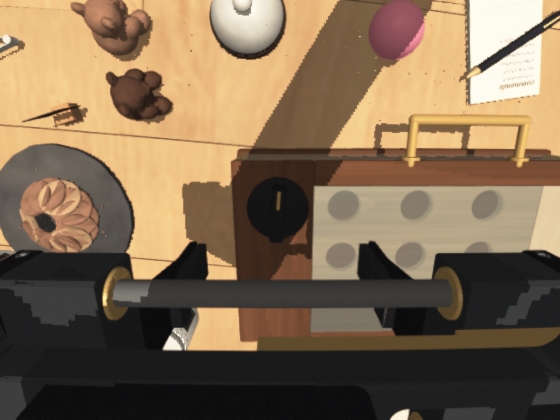

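Wrist view: black skirt centred near (277,208) with the brass mark at the front (278,200). The lid bar runs (410..530,118) and the front dimples are at (343,206), (416,205), (488,204).

Run:
```python
from h import *
im=cv2.imread("pics/w1.png");g=im.max(2)
m=np.zeros_like(g);m[165:245,235:315]=(g<50)[165:245,235:315]
m=cv2.morphologyEx(m,cv2.MORPH_CLOSE,np.ones((7,7)))
cs,_=cv2.findContours(m,0,2);c=max(cs,key=cv2.contourArea);print(cv2.boundingRect(c),cv2.fitEllipse(c),cv2.minEnclosingCircle(c))
pts=np.array([[277.5,208.5],[247.5,208.5],[308,208.5]])
P=plane("wrist",pts,.104);print(P.round(4),np.linalg.norm(P[1]-P[2]))
d=[]
for (x,y) in((343,206),(416,205),(488,204)):
    d.append(plane("wrist",[(x,y)],.022)[0].round(4))
print(d)
B=plane("wrist",[(413,119),(524,118),(468,118.5)],.082);print(B.round(4))
print(proj("wrist",[[.55,-.1593,.022],[.5414,-.0697,.022],[.5327,.0199,.022],[.4395,-.0652,.082]]).round(1))
```

```text
(246, 176, 64, 68) ((277.38067626953125, 208.02276611328125), (61.140743255615234, 63.91119384765625), 9.448418617248535) ((276.5, 209.5), 33.59325408935547)
[[ 0.5371 -0.2398  0.104 ]
 [ 0.5398 -0.2681  0.104 ]
 [ 0.5343 -0.2111  0.104 ]] 0.05726913333968935
[array([ 0.5503, -0.1593,  0.022 ]), array([ 0.5404, -0.0697,  0.022 ]), array([0.5304, 0.0209, 0.022 ])]
[[ 0.443  -0.1195  0.082 ]
 [ 0.43   -0.0108  0.082 ]
 [ 0.4367 -0.0664  0.082 ]]
[[343.  205.8]
 [415.8 205.8]
 [486.8 205.7]
 [468.5 121.6]]
```

```bash
python3 -c "
from h import *
info((.537,-.2405,.29),(.537,-.2405,.178),yaw=186)"
```

```text
t 3.15 pos [ 0.5313 -0.2364  0.2919] yaw -174.51 zax [-0.     0.001 -1.   ] q [-0.13  0.19  0.57  1.65 -0.11  1.34  2.13] F [0.6 0.2 0.5] g 0.998 0.0
turn(deg,tool) [ 0.07 -0.01 -0.51]
shift cm [-0.53 -0.47  0.19] -> (0.537, -0.2405, 0.29)
shift cm [ 0.   0.  11.2] -> (0.537, -0.2405, 0.178)
```

Emit:
drive_tool([
  [[-0.55,-0.4,0.2],[0,0,-0.5],1],
  [[0,0,4],[0,0,0],1],
  [[0,0,4],[0,0,0],1],
  [[0,0,2],[0,0,0],1],
  [[0,0,1.2],[0,0,0],1],
  [[0,0,0],[0,0,0],1],
  [[0,0,0],[0,0,0],-1],
  [[0,0,0],[0,0,0],-1],
  [[0,0,0],[0,0,0],-1],
  [[0,0,0],[0,0,0],-1],
  [[0,0,0],[0,0,0],-1],
  [[0,0,0],[0,0,0],-1],
], force=20)

```text
time: 4.65
position: [0.5368, -0.2412, 0.1782]
tool_rot: [0.164, -3.137, -0.0]
ft_force: [1.0, 0.0, 0.3]
grip_width: 0.402
grip_force: 0.0
```

```bash
python3 -c "
from h import *
info((.537,-.2405,.178),yaw=186)"
```

```text
t 4.65 pos [ 0.5368 -0.2412  0.1782] yaw -174.02 zax [-0.  0. -1.] q [-0.09  0.3   0.56  1.77 -0.17  1.13  2.19] F [1.  0.  0.3] g 0.402 0.0
turn(deg,tool) [ 0.   -0.   -0.02]
shift cm [-0.03  0.07  0.02] -> (0.537, -0.2405, 0.178)
```

Emit:
drive_tool([
  [[0,0,0],[0,0,0],-1],
  [[0,0,0],[0,0,0],-1],
  [[0,0,0],[0,0,0],-1],
  [[0,0,0],[0,0,0],-1],
  [[0,0,0],[0,0,0],-1],
], force=20)

```text
time: 5.28
position: [0.5368, -0.2412, 0.1782]
tool_rot: [0.164, -3.137, -0.0]
ft_force: [-1.2, 0.6, 1.1]
grip_width: 0.147
grip_force: 19.8
```

Emit:
drive_tool([
  [[0,0,0.3],[0,0,0],-1],
  [[0,0,0.3],[0,0,0],-1],
  [[0,0,0.3],[0,0,0],-1],
  [[0,0,0.3],[0,0,0],-1],
  [[0,0,0],[0,0,0],-1],
  [[0,0,0],[0,0,0],-1],
])

```text
time: 6.02
position: [0.5372, -0.2414, 0.1696]
tool_rot: [-0.163, 3.136, 0.002]
ft_force: [-7.6, 4.2, 20.9]
grip_width: 0.149
grip_force: 20.0
```

Emit:
drive_tool([
  [[0,0,0],[0,0,9.5],-1],
  [[0,0,0],[0,0,9.5],-1],
  [[0,0,0],[0,0,9.5],-1],
  [[0,0,0],[0,0,9.5],-1],
  [[0,0,0],[0,0,9.5],-1],
  [[0,0,0],[0,0,9.5],-1],
  [[0,0,0],[0,0,9.5],-1],
  [[0,0,0],[0,0,9.5],-1],
  [[0,0,0],[0,0,0],-1],
  [[0,0,0],[0,0,0],-1],
])

```text
time: 7.28
position: [0.537, -0.2419, 0.1695]
tool_rot: [1.802, 2.573, 0.002]
ft_force: [-8.9, 3.2, 22.2]
grip_width: 0.142
grip_force: 20.0
```

```bash
python3 -c "
from h import *
info((.537,-.2405,.178),yaw=111)"
```

```text
t 7.28 pos [ 0.537  -0.2419  0.1695] yaw 110.0 zax [ 0.001  0.001 -1.   ] q [-0.27  0.35  0.78  1.78 -0.28  1.12  0.95] F [-8.9  3.2 22.2] g 0.142 20.0
turn(deg,tool) [ 0.07 -0.03 -1.  ]
shift cm [ 0.13  0.05 -0.85] -> (0.537, -0.2405, 0.178)
```

Emit:
drive_tool([
  [[0,0,-0.4],[0,0,0],-1],
  [[0,0,-0.4],[0,0,0],-1],
  [[0,0,-0.3],[0,0,0],-1],
  [[0,0,0],[0,0,0],-1],
  [[0,0,0],[0,0,0],1],
  [[0,0,0],[0,0,0],1],
  [[0,0,0],[0,0,0],1],
  [[0,0,0],[0,0,0],1],
  [[0,0,-4],[0,0,0],1],
  [[0,0,-4],[0,0,0],1],
  [[0,0,-4],[0,0,0],1],
  [[0,0,0],[0,0,0],1],
])

```text
time: 8.78
position: [0.5382, -0.2423, 0.3007]
tool_rot: [1.799, 2.568, 0.004]
ft_force: [0.3, 0.1, -0.2]
grip_width: 0.956
grip_force: 0.0
```

```bash
python3 -c "
from h import *
info((.4385,-.0655,.26),(.4385,-.0655,.133),yaw=96)"
```

```text
t 8.78 pos [ 0.5382 -0.2423  0.3007] yaw 109.97 zax [ 0.006 -0.001 -1.   ] q [-0.32  0.23  0.83  1.62 -0.18  1.35  0.87] F [ 0.3  0.1 -0.2] g 0.956 0.0
turn(deg,tool) [ 0.34  0.16 13.97]
shift cm [18.63 -8.07  4.07] -> (0.4385, -0.0655, 0.26)
shift cm [ 0.   0.  12.7] -> (0.4385, -0.0655, 0.133)
```

Emit:
drive_tool([
  [[0,0,0],[0.2,0.1,7],-0.44],
  [[0,0,0],[0.1,0.1,7],-0.44],
  [[4.65,-2,1],[0,0,0],-0.44],
  [[4.65,-2,1],[0,0,0],-0.44],
  [[4.65,-2,1],[0,0,0],-0.44],
  [[4.65,-2,1],[0,0,0],-0.44],
  [[0,0,0],[0,0,0],-0.44],
  [[0,0,0],[0,0,0],-0.44],
  [[0,0,0],[0,0,0],-0.44],
])

```text
time: 9.9
position: [0.4382, -0.0657, 0.2583]
tool_rot: [-2.102, -2.328, 0.004]
ft_force: [0.4, 0.3, -1.0]
grip_width: 0.284
grip_force: 0.0
```

```bash
python3 -c "
from h import *
info((.4385,-.0655,.26),(.4385,-.0655,.133),yaw=96)
im,C=shot('wrist','w2')
print(proj('wrist',[[.4385,-.0655,.082],[.537,-.2405,.104]],C))"
```

```text
t 9.9 pos [ 0.4382 -0.0657  0.2583] yaw 95.85 zax [-0.006  0.002 -1.   ] q [-0.66 -0.16  0.69  2.    0.11  1.27  0.1 ] F [ 0.4  0.3 -1. ] g 0.284 0.0
turn(deg,tool) [-0.3  -0.12 -0.15]
shift cm [ 0.02  0.04 -0.17] -> (0.4385, -0.0655, 0.26)
shift cm [ 0.   0.  12.7] -> (0.4385, -0.0655, 0.133)
[[282.53924217 207.75165079]
 [360.87255511 387.16260364]]
```

View pics/w2.png

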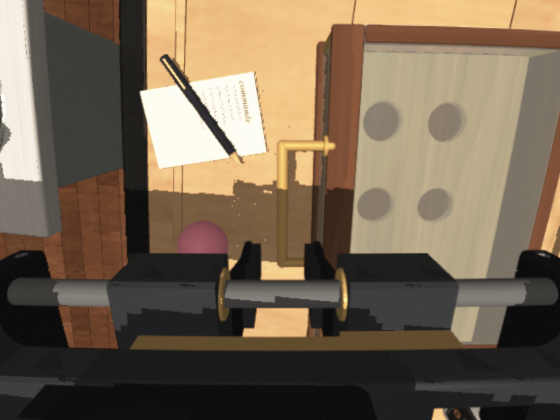

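Wrist view: the bar is vertical in the image at column ~283, rows 145–262. It matches the projected point (282.5,208). Descending and pinching.

Emit:
drive_tool([
  [[0.05,0.05,4],[0,0,0],-0.44],
  [[0,0,4],[0,0,0],-0.44],
  [[0,0,2.5],[0,0,0],-0.44],
  [[0,0,2],[0,0,0],-0.44],
  [[0,0,0],[0,0,0],-0.44],
  [[0,0,0],[0,0,0],-1],
  [[0,0,0],[0,0,0],-1],
  [[0,0,0],[0,0,0],-1],
  [[0,0,0],[0,0,0],-1],
  [[0,0,0],[0,0,0],-1],
  [[0,0,0],[0,0,0],-1],
], force=15)

```text
time: 11.32
position: [0.4372, -0.064, 0.134]
tool_rot: [-2.098, -2.329, 0.004]
ft_force: [-4.2, -1.1, 6.8]
grip_width: 0.106
grip_force: 15.0
```

Run:
```python
from h import *
info()
th=np.radians(np.r_[np.arange(0,106,5.3),106])
x=.245*(1-np.cos(th));z=.245*np.sin(th)
print(np.c_[np.degrees(th)[1:],np.diff(x)*100,-np.diff(z)*100].round(2))
```

```text
t 11.32 pos [ 0.4372 -0.064   0.134 ] yaw 95.97 zax [-0.006  0.003 -1.   ] q [-0.65  0.02  0.75  2.15 -0.02  0.99  0.21] F [-4.2 -1.1  6.8] g 0.106 15.0
[[ 5.300e+00  1.000e-01 -2.260e+00]
 [ 1.060e+01  3.100e-01 -2.240e+00]
 [ 1.590e+01  5.200e-01 -2.210e+00]
 [ 2.120e+01  7.200e-01 -2.150e+00]
 [ 2.650e+01  9.200e-01 -2.070e+00]
 [ 3.180e+01  1.100e+00 -1.980e+00]
 [ 3.710e+01  1.280e+00 -1.870e+00]
 [ 4.240e+01  1.450e+00 -1.740e+00]
 [ 4.770e+01  1.600e+00 -1.600e+00]
 [ 5.300e+01  1.740e+00 -1.450e+00]
 [ 5.830e+01  1.870e+00 -1.280e+00]
 [ 6.360e+01  1.980e+00 -1.100e+00]
 [ 6.890e+01  2.070e+00 -9.100e-01]
 [ 7.420e+01  2.150e+00 -7.200e-01]
 [ 7.950e+01  2.210e+00 -5.200e-01]
 [ 8.480e+01  2.240e+00 -3.100e-01]
 [ 9.010e+01  2.260e+00 -1.000e-01]
 [ 9.540e+01  2.260e+00  1.100e-01]
 [ 1.007e+02  2.240e+00  3.200e-01]
 [ 1.060e+02  2.200e+00  5.200e-01]]
```

Emit:
drive_tool([
  [[0,0.1,-2.26],[0,0,0],-1],
  [[0,0.31,-2.24],[0,0,0],-1],
  [[0,0.52,-2.21],[0,0,0],-1],
  [[0,0.72,-2.15],[0,0,0],-1],
  [[0,0.92,-2.07],[0,0,0],-1],
  [[0,1.1,-1.98],[0,0,0],-1],
  [[0,1.28,-1.87],[0,0,0],-1],
  [[0,1.45,-1.74],[0,0,0],-1],
  [[0,1.6,-1.6],[0,0,0],-1],
  [[0,1.74,-1.45],[0,0,0],-1],
  [[0,0,0],[0,0,0],-1],
])

```text
time: 12.7
position: [0.535, -0.0545, 0.3308]
tool_rot: [-2.098, -2.328, 0.005]
ft_force: [-8.3, 0.8, 11.6]
grip_width: 0.108
grip_force: 15.0
```

```bash
python3 -c "
from h import *
info(yaw=96)"
```

```text
t 12.7 pos [ 0.535  -0.0545  0.3308] yaw 95.95 zax [-0.008  0.002 -1.   ] q [-0.66  0.07  0.76  1.69 -0.05  1.41  0.21] F [-8.3  0.8 11.6] g 0.108 15.0
turn(deg,tool) [-0.42 -0.17 -0.05]
```

Emit:
drive_tool([
  [[0,1.87,-1.28],[0,0,0],-1],
  [[0,1.98,-1.1],[0,0,0],-1],
  [[0,2.07,-0.91],[0,0,0],-1],
  [[0,2.15,-0.72],[0,0,0],-1],
  [[0,2.21,-0.52],[0,0,0],-1],
  [[0,2.24,-0.31],[0,0,0],-1],
  [[0,2.26,-0.1],[0,0,0],-1],
  [[0,2.26,0.11],[0,0,0],-1],
  [[0,2.24,0.32],[0,0,0],-1],
  [[0,2.1,0.45],[0,0,0],-1],
  [[0,0,0],[0,0,0],-1],
  [[0,0,0],[0,0,0],-1],
])

```text
time: 14.2
position: [0.7488, -0.033, 0.3681]
tool_rot: [-2.102, -2.331, 0.004]
ft_force: [4.1, -3.6, 0.2]
grip_width: 0.109
grip_force: 15.0
```

```bash
python3 -c "
from h import *
info(yaw=96)
im,C=shot('scene','s2')"
```

```text
t 14.2 pos [ 0.7488 -0.033   0.3681] yaw 95.92 zax [-0.003  0.    -1.   ] q [-0.39  0.61  0.73  1.03 -0.39  1.63  0.32] F [ 4.1 -3.6  0.2] g 0.109 15.0
turn(deg,tool) [-0.2  -0.03 -0.08]
```

View pics/s2.png

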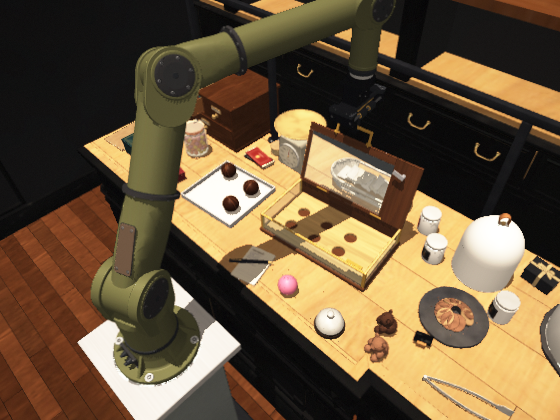

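Scene view: lid is up and leaning back. The case is open with six dimples visible around (320,232), and the three spheres have not moved.

```bash
python3 -c "
from h import *
info((.7488,-.033,.43),(.5,.27,.33),yaw=96)"
```

```text
t 14.25 pos [ 0.7485 -0.0331  0.3682] yaw 95.91 zax [-0.004  0.    -1.   ] q [-0.39  0.6   0.73  1.03 -0.39  1.63  0.32] F [ 3.8 -3.8 -1. ] g 0.11 15.0
turn(deg,tool) [-0.21 -0.04 -0.09]
shift cm [ 0.    0.03 -6.18] -> (0.7488, -0.033, 0.43)
shift cm [ 32.73 -21.58  10.  ] -> (0.5, 0.27, 0.33)
```

Emit:
drive_tool([
  [[0,0,0],[0,0,0],-0.3],
  [[0,0,0],[0,0,0],-0.3],
  [[0,0,0],[0,0,0],-0.3],
  [[0,0,0],[0,0,0],-0.3],
  [[0,0,-3],[0,0,0],-0.3],
  [[0,0,-3],[0,0,0],-0.3],
  [[0,0,0],[0,0,0],-0.3],
])

```text
time: 15.12
position: [0.749, -0.0323, 0.4308]
tool_rot: [-2.101, -2.333, -0.001]
ft_force: [0.6, -0.5, 0.7]
grip_width: 0.349
grip_force: 0.0
```

Emit:
drive_tool([
  [[4.1,-2.7,1.25],[0,0,0],1],
  [[4.1,-2.7,1.25],[0,0,0],1],
  [[4.1,-2.7,1.25],[0,0,0],1],
  [[4.1,-2.7,1.25],[0,0,0],1],
  [[4.1,-2.7,1.25],[0,0,0],1],
  [[4.1,-2.7,1.25],[0,0,0],1],
  [[4.1,-2.7,1.25],[0,0,0],1],
  [[4.1,-2.7,1.25],[0,0,0],1],
  [[0,0,0],[0,0,-10],1],
  [[0,0,0],[0,0,-10],1],
  [[0,0,0],[0,0,-10],1],
])

```text
time: 16.5
position: [0.4982, 0.2721, 0.3287]
tool_rot: [-1.414, -2.797, 0.003]
ft_force: [-0.1, -0.1, 0.2]
grip_width: 1.002
grip_force: 0.0
```

Emit:
drive_tool([
  [[0,0,0],[0,0,-10],1],
  [[0,0,0],[0,0,-10],1],
  [[0,0,0],[0,0,-10],1],
  [[0,0,0],[0,0,-10],1],
  [[0,0,0],[0,0,-10],1],
  [[0,0,0],[0,0,-10],1],
  [[0,0,0],[0,0,0],1],
  [[0,0,0],[0,0,0],1],
])

```text
time: 17.5
position: [0.4987, 0.2719, 0.3293]
tool_rot: [0.159, -3.131, -0.003]
ft_force: [-0.4, -0.2, -0.6]
grip_width: 0.998
grip_force: 0.0
```

```bash
cat >> h.py <<'E'
def balls(f=None,n="wrist",z=.031):
    im,C=shot(n,f);h=cv2.cvtColor(im,cv2.COLOR_BGR2HSV)
    m=(h[...,2]<110).astype(np.uint8);m=cv2.morphologyEx(m,cv2.MORPH_OPEN,np.ones((3,3)))
    out=[]
    cs,_=cv2.findContours(m,0,2)
    for c in cs:
        a=cv2.contourArea(c)
        if a<100:continue
        (x,y),r=cv2.minEnclosingCircle(c)
        if a>.7*np.pi*r*r:
            P=plane(n,[(x,y)],z,C)[0];d=np.linalg.norm(P-C[1]);D=2*r*d/C[0]["K"][0,0]
            print("blob",round(x,1),round(y,1),"diam",round(D,4),P.round(4))
E
python3 -c "
from h import *
info((.4561,.2262,.2),yaw=186)
balls('w3');balls(n='top')"
```

```text
t 17.5 pos [0.4987 0.2719 0.3293] yaw -174.17 zax [-0.007  0.002 -1.   ] q [-1.01  0.14  0.52  1.62 -0.07  1.41  1.19] F [-0.4 -0.2 -0.6] g 0.998 0.0
turn(deg,tool) [ 0.14 -0.36 -0.17]
shift cm [ 4.72 -4.1  12.93] -> (0.4561, 0.2262, 0.2)
blob 100.3 234.3 diam 0.0442 [0.5961 0.0324 0.031 ]
blob 39.3 233.3 diam 0.0487 [ 0.6039 -0.0544  0.031 ]
blob 249.7 220.7 diam 0.0592 [0.5556 0.2351 0.031 ]
blob 92.7 186.7 diam 0.0464 [0.5299 0.0265 0.031 ]
blob 29.4 186.4 diam 0.0507 [ 0.5379 -0.0602  0.031 ]
blob 248.0 143.8 diam 0.0586 [0.4553 0.2256 0.031 ]
```

View pics/w3.png

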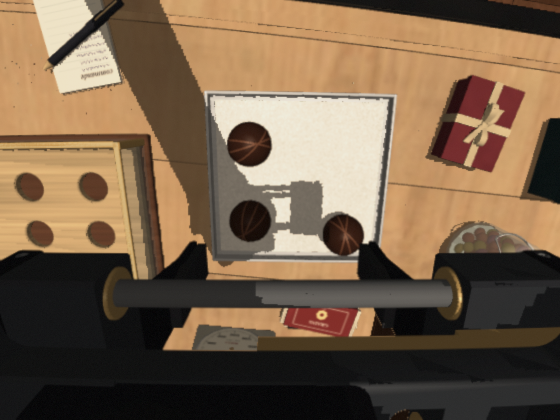

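Wrist view: spheres at px (248,144), (250,221), (343,235) on the tray, which matches my earlier positions. Taking the front one first.

```bash
python3 -c "
from h import *
print(plane('wrist',[(343.5,235)],.031), plane('wrist',[(92.7,186.7),(100.3,234.3)],.022))
info((.4555,.226,.18),(.4555,.226,.09))"
```

```text
[[0.56348631 0.36321437 0.031     ]] [[0.53296327 0.02093719 0.022     ]
 [0.60074592 0.0271251  0.022     ]]
t 17.6 pos [0.4989 0.272  0.3296] yaw -174.12 zax [-0.006  0.002 -1.   ] q [-1.01  0.14  0.52  1.62 -0.07  1.41  1.19] F [ 0.4 -0.8 -0.4] g 0.997 0.0
shift cm [ 4.7  -4.17 14.98] -> (0.4555, 0.226, 0.18)
shift cm [-0.05 -0.02  9.  ] -> (0.4555, 0.226, 0.09)
```

Emit:
drive_tool([
  [[1.6,-1.4,5],[0,-0.2,0],1],
  [[1.6,-1.4,5],[0,-0.1,0],1],
  [[1.55,-1.4,5],[0,-0.1,0],1],
  [[0,0,4],[0,0,0],1],
  [[0,0,3],[0,0,0],1],
  [[0,0,2],[0,0,0],1],
  [[0,0,0],[0,0,0],1],
  [[0,0,0],[0,0,0],-1],
  [[0,0,0],[0,0,0],-1],
  [[0,0,0],[0,0,0],-1],
  [[0,0,0],[0,0,0],-1],
  [[0,0,0],[0,0,0],-1],
], force=8)

```text
time: 19.1
position: [0.4561, 0.2261, 0.0902]
tool_rot: [-0.164, 3.136, 0.005]
ft_force: [0.7, 0.3, 2.4]
grip_width: 0.636
grip_force: 8.0
```

```bash
python3 -c "
from h import *
info((.4555,.226,.2),(.533,.0205,.2),(.533,.0205,.105))"
```

```text
t 19.1 pos [0.4561 0.2261 0.0902] yaw -174.02 zax [ 0.002  0.003 -1.   ] q [-0.97  0.24  0.51  2.03 -0.15  0.9   1.29] F [0.7 0.3 2.4] g 0.636 8.0
shift cm [  0.04   0.03 -10.98] -> (0.4555, 0.226, 0.2)
shift cm [ -5.57 -21.25  -0.06] -> (0.533, 0.0205, 0.2)
shift cm [ 0.02 -0.03  9.5 ] -> (0.533, 0.0205, 0.105)
```

Emit:
drive_tool([
  [[0,0,-3],[0,0,0],-1],
  [[0,0,-4],[0,0,0],-1],
  [[0,0,-4],[0,0,0],-1],
  [[-1.12,-4.25,0],[0,0,0],-1],
  [[-1.12,-4.25,0],[0,0,0],-1],
  [[-1.12,-4.25,0],[0,0,0],-1],
  [[-1.12,-4.25,0],[0,0,0],-1],
  [[-1.12,-4.25,0],[0,0,0],-1],
  [[0,0,0],[0,0,0],-1],
  [[0,0,0],[0,0,0],-1],
], force=12)

```text
time: 20.35
position: [0.5332, 0.0205, 0.1991]
tool_rot: [-0.164, 3.137, 0.005]
ft_force: [0.2, 0.4, -0.4]
grip_width: 0.637
grip_force: 12.0
```

```bash
python3 -c "
from h import *
info((.533,.0205,.103))"
```

```text
t 20.35 pos [0.5332 0.0205 0.1991] yaw -174.03 zax [ 0.     0.003 -1.   ] q [-0.74  0.16  0.72  1.88 -0.12  1.14  1.7 ] F [ 0.2  0.4 -0.4] g 0.637 12.0
shift cm [ 0.03 -0.03  9.61] -> (0.533, 0.0205, 0.103)
```

Emit:
drive_tool([
  [[0,0,4],[0,0,0],-1],
  [[0,0,3],[0,0,0],-1],
  [[0,0,1.6],[0,0,0],-1],
  [[0,0,1.0],[0,0,0],-1],
  [[0,0,0],[0,0,0],-1],
  [[0,0,0],[0,0,0],0.7],
  [[0,0,0],[0,0,0],0.7],
  [[0,0,0],[0,0,0],0.7],
  [[0,0,0],[0,0,0],0.7],
  [[0,0,-4],[0,0,0],0.7],
  [[0,0,-5],[0,0,0],0.7],
  [[0,0,-5],[0,0,0],0.7],
])

```text
time: 21.85
position: [0.5333, 0.0198, 0.2448]
tool_rot: [-0.163, 3.136, 0.004]
ft_force: [0.6, 1.1, -0.2]
grip_width: 0.853
grip_force: 0.0
```

```bash
python3 -c "
from h import *
balls('w4',z=.042);
balls(n='top')
info((.5556,.2351,.2413),(.5556,.2351,.09))"
```

```text
blob 112.5 192.0 diam 0.0424 [ 0.5436 -0.1475  0.042 ]
blob 214.2 211.1 diam 0.0549 [0.5563 0.2343 0.031 ]
blob 177.8 210.0 diam 0.0563 [0.5634 0.3597 0.031 ]
t 21.95 pos [0.5365 0.0197 0.2491] yaw -174.04 zax [ 0.011  0.006 -1.   ] q [-0.77  0.11  0.73  1.82 -0.08  1.23  1.67] F [ 0.2 -0.   0.2] g 0.85 0.0
shift cm [-4.12 21.22  0.93] -> (0.5556, 0.2351, 0.2413)
shift cm [ 0.18 -0.07 15.13] -> (0.5556, 0.2351, 0.09)
```

Emit:
drive_tool([
  [[-0.8,4.25,0],[0,0,0],1],
  [[-0.8,4.25,0],[0,0,0],1],
  [[-0.8,4.25,0],[0,0,0],1],
  [[-0.8,4.25,0],[0,0,0],1],
  [[-0.8,4.25,0],[0,0,0],1],
  [[0,0,0],[0,0,0],1],
  [[0,0,0],[0,0,0],1],
])

```text
time: 22.82
position: [0.5511, 0.2346, 0.2434]
tool_rot: [-0.163, 3.137, 0.002]
ft_force: [0.8, -0.8, 1.0]
grip_width: 1.0
grip_force: 0.0
```

```bash
python3 -c "
from h import *
info((.5558,.2349,.09))
balls('w5')
print(proj('wrist',[.533,.0205,.042]))"
```

```text
t 22.82 pos [0.5511 0.2346 0.2434] yaw -174.04 zax [ 0.     0.001 -1.   ] q [-0.95  0.27  0.6   1.67 -0.16  1.25  1.36] F [ 0.8 -0.8  1. ] g 1.0 0.0
shift cm [-0.46 -0.04 15.34] -> (0.5558, 0.2349, 0.09)
blob 87.6 218.4 diam 0.0455 [0.5959 0.0333 0.031 ]
blob 400.6 219.8 diam 0.0645 [0.5632 0.3611 0.031 ]
blob 281.7 200.8 diam 0.0579 [0.5557 0.2351 0.031 ]
blob 64.0 160.0 diam 0.0889 [0.536  0.0134 0.031 ]
[[ 64.08806945 159.24145487]]
```

View pics/w5.png

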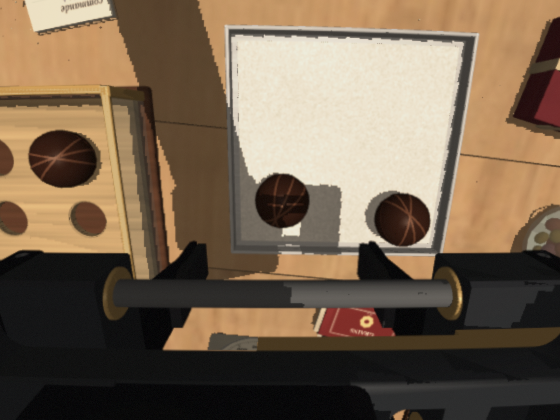

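Wrist view: the first sphere sits in dimple 2 at px (64,159), exactly as predicted. The two remaining ones are at (282,201) and (401,220).

Emit:
drive_tool([
  [[-0.5,0,4],[0,0,0],1],
  [[0,0,4],[0,0,0],1],
  [[0,0,3.5],[0,0,0],1],
  [[0,0,2.5],[0,0,0],1],
  [[0,0,1.3],[0,0,0],1],
  [[0,0,0],[0,0,0],1],
  [[0,0,0],[0,0,0],-1],
  [[0,0,0],[0,0,0],-1],
  [[0,0,0],[0,0,0],-1],
  [[0,0,0],[0,0,0],-1],
  [[0,0,0],[0,0,0],-1],
  [[0,0,0],[0,0,0],-1],
], force=12)

```text
time: 24.38
position: [0.5565, 0.2366, 0.0913]
tool_rot: [-0.164, 3.136, 0.005]
ft_force: [-0.0, 0.6, 1.6]
grip_width: 0.634
grip_force: 12.0
```

```bash
python3 -c "
from h import *
info((.5558,.235,.2),(.5416,-.069,.2))"
```

```text
t 24.38 pos [0.5565 0.2366 0.0913] yaw -174.02 zax [ 0.002  0.003 -1.   ] q [-0.89  0.44  0.55  1.79 -0.27  0.98  1.44] F [-0.   0.6  1.6] g 0.634 12.0
shift cm [  0.06  -0.12 -10.87] -> (0.5558, 0.235, 0.2)
shift cm [  4.58 -30.09  -0.1 ] -> (0.5416, -0.069, 0.2)
```

Emit:
drive_tool([
  [[0,0,-3],[0,0,0],-1],
  [[0,0,-4],[0,0,0],-1],
  [[0,0,-4.4],[0,0,0],-1],
  [[0.66,-4.31,0],[0,0,0],-1],
  [[0.66,-4.31,0],[0,0,0],-1],
  [[0.66,-4.31,0],[0,0,0],-1],
  [[0.66,-4.31,0],[0,0,0],-1],
  [[0.66,-4.31,0],[0,0,0],-1],
  [[0.66,-4.31,0],[0,0,0],-1],
  [[0.66,-4.31,0],[0,0,0],-1],
  [[0,0,0],[0,0,0],-1],
  [[0,0,0],[0,0,0],-1],
])

```text
time: 25.88
position: [0.5415, -0.0682, 0.2039]
tool_rot: [-0.164, 3.136, 0.006]
ft_force: [-0.5, 0.5, -0.7]
grip_width: 0.63
grip_force: 12.0
```

```bash
python3 -c "
from h import *
info((.5416,-.069,.103),yaw=186)"
```

```text
t 25.88 pos [ 0.5415 -0.0682  0.2039] yaw -174.02 zax [ 0.001  0.004 -1.   ] q [-0.61  0.2   0.77  1.85 -0.15  1.16  1.89] F [-0.5  0.5 -0.7] g 0.63 12.0
turn(deg,tool) [ 0.2   0.06 -0.02]
shift cm [ 0.   -0.08 10.09] -> (0.5416, -0.069, 0.103)
```

Emit:
drive_tool([
  [[0,-0.08,4],[0,0,0],-1],
  [[0,0,3],[0,0,0],-1],
  [[0,0,2],[0,0,0],-1],
  [[0,0,1.1],[0,0,0],-1],
  [[0,0,0],[0,0,0],-1],
  [[0,0,0],[0,0,0],0.7],
  [[0,0,0],[0,0,0],0.7],
  [[0,0,0],[0,0,0],0.7],
  [[0,0,0],[0,0,0],0.7],
  [[0,0,-4],[0,0,0],0.7],
  [[0,0,-5],[0,0,0],0.7],
  [[0,0,-5],[0,0,0],0.7],
])

```text
time: 27.38
position: [0.5414, -0.0698, 0.2446]
tool_rot: [-0.163, 3.136, 0.004]
ft_force: [-0.0, -0.2, -0.2]
grip_width: 0.85
grip_force: 0.0
```

```bash
python3 -c "
from h import *
balls(n='top')
info((.5632,.3611,.245))"
```

```text
blob 177.8 210.0 diam 0.0563 [0.5634 0.3597 0.031 ]
blob 427.0 194.6 diam 0.1921 [ 0.5959 -0.5088  0.031 ]
t 27.43 pos [ 0.5447 -0.0707  0.2514] yaw -174.07 zax [ 0.011  0.004 -1.   ] q [-0.64  0.15  0.79  1.79 -0.12  1.24  1.86] F [ 2.3 -0.4  4. ] g 0.856 0.0
shift cm [-6.29 42.75  0.84] -> (0.5632, 0.3611, 0.245)
```

Emit:
drive_tool([
  [[-0.83,5.31,0],[0,0,0],1],
  [[-0.83,5.31,0],[0,0,0],1],
  [[-0.83,5.31,0],[0,0,0],1],
  [[-0.83,5.31,0],[0,0,0],1],
  [[-0.83,5.31,0],[0,0,0],1],
  [[-0.83,5.31,0],[0,0,0],1],
  [[-0.83,5.31,0],[0,0,0],1],
  [[-0.83,5.31,0],[0,0,0],1],
  [[0,0,0],[0,0,0],1],
  [[0,0,0],[0,0,0],1],
])

```text
time: 28.68
position: [0.5636, 0.359, 0.2438]
tool_rot: [-0.164, 3.136, 0.002]
ft_force: [0.6, -0.6, -0.2]
grip_width: 1.001
grip_force: 0.0
```

```bash
python3 -c "
from h import *
balls('w6')
info((.5634,.3607,.09),yaw=186)"
```

```text
t 28.73 pos [0.564  0.358  0.2442] yaw -174.13 zax [ 0.001  0.002 -1.   ] q [-1.02  0.42  0.55  1.49 -0.22  1.3   1.22] F [ 0.3 -0.9  0.2] g 0.997 0.0
turn(deg,tool) [ 0.08  0.08 -0.13]
shift cm [ 0.03  0.28 15.42] -> (0.5634, 0.3607, 0.09)
```

```bash
python3 -c "
from h import *
im=cv2.imread('pics/w6.png');h=cv2.cvtColor(im,cv2.COLOR_BGR2HSV)
uv=proj('wrist',[.5634,.3607,.031])[0];print(uv)
u,v=uv.round().astype(int)
m=np.zeros(im.shape[:2],np.uint8);s=np.s_[v-50:v+45,u-50:u+50];m[s]=((h[...,2]<75))[s]
_,_,S,c=cv2.connectedComponentsWithStats(m)
for a,b in zip(S[1:],c[1:]):
  if a[4]>200:print(a,b,plane('wrist',[b],.031))
"
```

```text
[284.40467891 195.75071873]
[ 258  169   54   55 2146] [284.3499534  196.00046598] [[0.5636666  0.36067189 0.031     ]]
```

Found: (.5637,.3607), as expected. Descending.

Emit:
drive_tool([
  [[0,0.2,4],[0,0,0],1],
  [[0,0,4],[0,0,0],1],
  [[0,0,3.5],[0,0,0],1],
  [[0,0,2.5],[0,0,0],1],
  [[0,0,1.3],[0,0,0],1],
  [[0,0,0],[0,0,0],1],
  [[0,0,0],[0,0,0],-1],
  [[0,0,0],[0,0,0],-1],
  [[0,0,0],[0,0,0],-1],
  [[0,0,0],[0,0,0],-1],
  [[0,0,0],[0,0,0],-1],
  [[0,0,0],[0,0,0],-1],
], force=12)

```text
time: 30.22
position: [0.5636, 0.3622, 0.0917]
tool_rot: [-0.164, 3.136, 0.005]
ft_force: [-0.5, -0.6, 1.0]
grip_width: 0.635
grip_force: 12.0
```

```bash
python3 -c "
from h import *
info((.5634,.361,.205),(.5502,-.1585,.205))"
```

```text
t 30.23 pos [0.5636 0.3622 0.0917] yaw -174.02 zax [ 0.002  0.003 -1.   ] q [-0.99  0.56  0.5   1.62 -0.3   1.04  1.28] F [-0.5 -0.6  1. ] g 0.635 12.0
shift cm [  0.02  -0.09 -11.33] -> (0.5634, 0.361, 0.205)
shift cm [  6.72 -51.53  -0.17] -> (0.5502, -0.1585, 0.205)
```

Emit:
drive_tool([
  [[0,0,-3],[0,0,0],-1],
  [[0,0,-4],[0,0,0],-1],
  [[0,0,-4.4],[0,0,0],-1],
  [[0.67,-5.16,0],[0,0,0],-1],
  [[0.67,-5.16,0],[0,0,0],-1],
  [[0.67,-5.16,0],[0,0,0],-1],
  [[0.67,-5.16,0],[0,0,0],-1],
  [[0.67,-5.16,0],[0,0,0],-1],
  [[0.67,-5.16,0],[0,0,0],-1],
  [[0.67,-5.16,0],[0,0,0],-1],
  [[0.67,-5.16,0],[0,0,0],-1],
])

```text
time: 31.6
position: [0.5526, -0.0559, 0.2041]
tool_rot: [-0.164, 3.136, 0.005]
ft_force: [1.2, 0.2, -0.4]
grip_width: 0.632
grip_force: 12.0
```

Emit:
drive_tool([
  [[0.67,-5.16,0],[0,0,0],-1],
  [[0.67,-5.16,0],[0,0,0],-1],
  [[0,0,0],[0,0,0],-1],
  [[0,0,0],[0,0,0],-1],
])

```text
time: 32.1
position: [0.5503, -0.1579, 0.2036]
tool_rot: [-0.163, 3.137, 0.006]
ft_force: [-0.5, 1.3, -1.6]
grip_width: 0.634
grip_force: 12.0
```

```bash
python3 -c "
from h import *
info((.5502,-.1585,.103))"
```

```text
t 32.1 pos [ 0.5503 -0.1579  0.2036] yaw -174.05 zax [ 0.001  0.004 -1.   ] q [-0.45  0.27  0.8   1.78 -0.22  1.17  2.09] F [-0.5  1.3 -1.6] g 0.634 12.0
shift cm [ 0.03 -0.1  10.06] -> (0.5502, -0.1585, 0.103)
```

Emit:
drive_tool([
  [[0,-0.06,4],[0,0,0],-1],
  [[0,0,3],[0,0,0],-1],
  [[0,0,2],[0,0,0],-1],
  [[0,0,1.0],[0,0,0],-1],
  [[0,0,0],[0,0,0],-1],
  [[0,0,0],[0,0,0],0.7],
  [[0,0,0],[0,0,0],0.7],
  [[0,0,0],[0,0,0],0.7],
  [[0,0,0],[0,0,0],0.7],
  [[0,0,-4],[0,0,0],0.7],
  [[0,0,-5],[0,0,0],0.7],
  [[0,0,-5],[0,0,0],0.7],
])

```text
time: 33.6
position: [0.5502, -0.1591, 0.2453]
tool_rot: [-0.163, 3.136, 0.005]
ft_force: [1.6, -0.1, 0.6]
grip_width: 0.847
grip_force: 0.0
```

Emit:
drive_tool([
  [[0,4,-5],[0,0,0],0.7],
  [[0,4,-5],[0,0,0],0.7],
  [[0,1,-5],[0,0,0],0.7],
  [[0,0,-3],[0,0,0],0.7],
  [[0,0,0],[0,0,0],0.7],
  [[0,0,0],[0,0,0],0.7],
])

```text
time: 34.35
position: [0.5407, -0.0721, 0.4208]
tool_rot: [-0.163, 3.137, 0.005]
ft_force: [-0.2, 0.3, 0.2]
grip_width: 0.849
grip_force: 0.0
```

```bash
python3 -c "
from h import *
info()
shot('wrist','w7');shot('scene','s3')
print(proj('wrist',[[.533,.0205,.042],[.5416,-.069,.042],[.5502,-.1585,.042]]).round(0))"
```

```text
t 34.35 pos [ 0.5407 -0.0721  0.4208] yaw -174.04 zax [-0.     0.003 -1.   ] q [-0.65  0.07  0.79  1.52 -0.05  1.58  1.81] F [-0.2  0.3  0.2] g 0.849 0.0
[[342. 172.]
 [283. 171.]
 [225. 171.]]
```

View pics/w7.png

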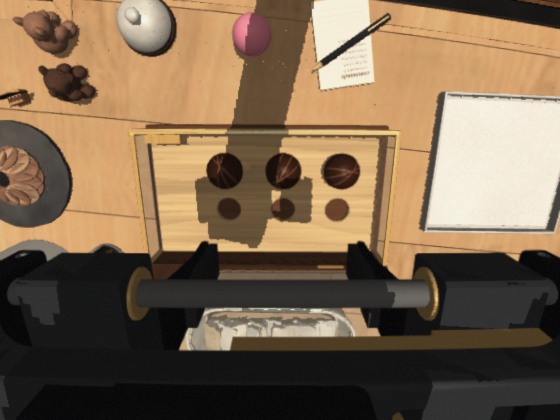

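Wrist view: all three spheres sit in the front dimples at px (225,171), (283,171), (342,171), matching prediction; the tray is empty. Now back to the lid bar.

Emit:
drive_tool([
  [[0,0,-1],[0,0,10],-0.3],
  [[0,0,0],[0,0,10],-0.3],
  [[0,0,0],[0,0,10],-0.3],
  [[0,0,0],[0,0,10],-0.3],
  [[0,0,0],[0,0,10],-0.3],
  [[0,0,0],[0,0,10],-0.3],
  [[0,0,0],[0,0,10],-0.3],
  [[0,0,0],[0,0,10],-0.3],
  [[0,0,0],[0,0,10],-0.3],
  [[0,0,0],[0,0,0],-0.3],
  [[0,0,0],[0,0,0],-0.3],
])

```text
time: 35.83
position: [0.5409, -0.072, 0.4312]
tool_rot: [-2.098, -2.336, -0.003]
ft_force: [0.1, 0.4, 0.0]
grip_width: 0.35
grip_force: 0.0
```

```bash
python3 -c "
from h import *
info((.7488,-.033,.43),(.7488,-.033,.368),yaw=96)
im=shot('scene')[0];h=cv2.cvtColor(im,cv2.COLOR_BGR2HSV)"
```

```text
t 35.83 pos [ 0.5409 -0.072   0.4312] yaw 96.13 zax [ 0.     0.003 -1.   ] q [-0.72  0.07  0.86  1.5  -0.05  1.6   0.25] F [0.1 0.4 0. ] g 0.35 0.0
turn(deg,tool) [ 0.03 -0.16  0.13]
shift cm [ 1.71 21.08  0.12] -> (0.7488, -0.033, 0.43)
shift cm [0.  0.  6.2] -> (0.7488, -0.033, 0.368)
```

Emit:
drive_tool([
  [[0.43,5.27,0],[0,0,0],-0.3],
  [[0.43,5.27,0],[0,0,0],-0.3],
  [[0.43,5.27,0],[0,0,0],-0.3],
  [[0.42,5.27,0],[0,0,0],-0.3],
  [[0,0,0],[0,0,0],-0.3],
  [[0,0,2],[0,0,0],-0.3],
  [[0,0,2],[0,0,0],-0.3],
  [[0,0,2.2],[0,0,0],-0.3],
  [[0,0,0],[0,0,0],-0.3],
])

```text
time: 37.0
position: [0.7479, -0.0327, 0.3688]
tool_rot: [-2.099, -2.332, -0.003]
ft_force: [0.1, 0.7, 0.2]
grip_width: 0.349
grip_force: 0.0
```

Emit:
drive_tool([
  [[0,0,0],[0,0,0],-1],
  [[0,0,0],[0,0,0],-1],
  [[0,0,0],[0,0,0],-1],
  [[0,0,0],[0,0,0],-1],
  [[0,0,0],[0,0,0],-1],
], force=15)

```text
time: 37.62
position: [0.7491, -0.0331, 0.371]
tool_rot: [2.103, 2.334, 0.006]
ft_force: [-0.1, -0.2, 3.8]
grip_width: 0.107
grip_force: 15.0
```

```bash
python3 -c "
from h import *
info()"
```

```text
t 37.62 pos [ 0.7491 -0.0331  0.371 ] yaw 95.98 zax [ 0.002  0.003 -1.   ] q [-0.44  0.63  0.83  1.03 -0.45  1.64  0.36] F [-0.1 -0.2  3.8] g 0.107 15.0
```

Bar gripped. Reversing the arc.

Emit:
drive_tool([
  [[0,-2.1,-0.45],[0,0,0],-1],
  [[0,-2.24,-0.32],[0,0,0],-1],
  [[0,-2.26,-0.11],[0,0,0],-1],
  [[0,-2.26,0.1],[0,0,0],-1],
  [[0,-2.24,0.31],[0,0,0],-1],
  [[0,-2.21,0.52],[0,0,0],-1],
  [[0,-2.15,0.72],[0,0,0],-1],
  [[0,-2.07,0.91],[0,0,0],-1],
  [[0,-1.98,1.1],[0,0,0],-1],
  [[0,-1.87,1.28],[0,0,0],-1],
  [[0,0,0],[0,0,0],-1],
])

```text
time: 39.0
position: [0.5346, -0.0542, 0.3281]
tool_rot: [-2.098, -2.331, -0.004]
ft_force: [-3.2, 1.8, -1.6]
grip_width: 0.106
grip_force: 15.0
```

```bash
python3 -c "
from h import *
info((.535,-.0545,.331),yaw=96)"
```

```text
t 39.0 pos [ 0.5346 -0.0542  0.3281] yaw 96.04 zax [-0.002  0.006 -1.   ] q [-0.83  0.07  0.94  1.7  -0.07  1.4   0.23] F [-3.2  1.8 -1.6] g 0.106 15.0
turn(deg,tool) [-0.1  -0.34  0.04]
shift cm [-0.04  0.04 -0.29] -> (0.535, -0.0545, 0.331)
```

Emit:
drive_tool([
  [[0,-1.74,1.45],[0,0,0],-1],
  [[0,-1.6,1.6],[0,0,0],-1],
  [[0,-1.45,1.74],[0,0,0],-1],
  [[0,-1.28,1.87],[0,0,0],-1],
  [[0,-1.1,1.98],[0,0,0],-1],
  [[0,-0.92,2.07],[0,0,0],-1],
  [[0,-0.72,2.15],[0,0,0],-1],
  [[0,-0.52,2.21],[0,0,0],-1],
  [[0,-0.31,2.24],[0,0,0],-1],
  [[0,-0.1,2.2],[0,0,0],-1],
  [[0,0,0],[0,0,0],-1],
  [[0,0,0],[0,0,0],-1],
])

```text
time: 40.5
position: [0.4372, -0.064, 0.1326]
tool_rot: [-2.098, -2.329, 0.003]
ft_force: [-6.5, 3.4, -4.7]
grip_width: 0.102
grip_force: 15.2
```

```bash
python3 -c "
from h import *
info((.4372,-.064,.134),yaw=96)"
```

```text
t 40.5 pos [ 0.4372 -0.064   0.1326] yaw 95.96 zax [-0.007  0.003 -1.   ] q [-0.84  0.02  0.95  2.15 -0.02  0.99  0.22] F [-6.5  3.4 -4.7] g 0.102 15.2
turn(deg,tool) [-0.36 -0.21 -0.04]
shift cm [-0.   -0.   -0.14] -> (0.4372, -0.064, 0.134)
```

Emit:
drive_tool([
  [[0,0,0.3],[0,0,0],-1],
  [[0,0,0.3],[0,0,0],-1],
  [[0,0,0.2],[0,0,0],-1],
  [[0,0,0],[0,0,0],-1],
], force=20)

```text
time: 41.0
position: [0.4374, -0.0647, 0.1269]
tool_rot: [-2.097, -2.327, 0.004]
ft_force: [-16.4, 2.7, 20.2]
grip_width: 0.096
grip_force: 18.5
```

Emit:
drive_tool([
  [[0,0,0],[0,0,0],-0.44],
  [[0,0,0],[0,0,0],-0.44],
  [[0,0,0],[0,0,0],-0.44],
  [[0,0,-4],[0,0,0],-0.44],
  [[0,0,-5],[0,0,0],-0.44],
  [[0,0,-5],[0,0,0],-0.44],
  [[0,0,-3],[0,0,0],1],
  [[0,0,0],[0,0,0],1],
])

```text
time: 42.0
position: [0.4414, -0.0654, 0.2986]
tool_rot: [2.101, 2.332, 0.012]
ft_force: [-0.3, 0.1, -0.6]
grip_width: 0.427
grip_force: 0.0
```

```bash
python3 -c "
from h import *
info((.537,-.2415,.29),yaw=110)
im,C=shot('wrist','w8');shot('scene','s4')
print(proj('wrist',[[.4372,-.0645,.082],[.4372,-.0645,.09]],C))
a=cv2.imread('pics/s4.png')[150:300,220:420];cv2.imwrite('pics/s4c.png',cv2.resize(a,None,fx=4,fy=4,interpolation=2))"
```

```text
t 42.0 pos [ 0.4414 -0.0654  0.2986] yaw 95.96 zax [ 0.007  0.004 -1.   ] q [-0.86 -0.24  0.83  1.94  0.18  1.36  0.02] F [-0.3  0.1 -0.6] g 0.427 0.0
turn(deg,tool) [  0.45  -0.14 -14.04]
shift cm [-19.82   2.96   0.86] -> (0.537, -0.2415, 0.29)
[[275.68436462 196.14910566]
 [275.58622384 198.05536118]]
```

View pics/s4c.png

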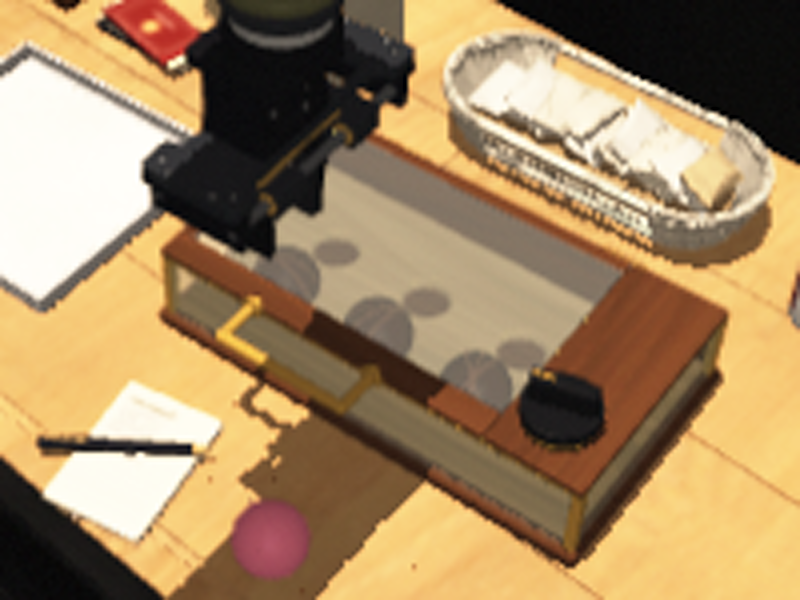

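Enlarged scene crop: lid shut with three spheres inside, at crop px (290,275), (378,328), (478,380). The knob is in the unlocked orientation at (562,410). Going to the knob.

Emit:
drive_tool([
  [[0,0,0],[0.2,0,-7],1],
  [[0,0,0],[0.2,-0.1,-7],1],
  [[-4.9,0.7,0.1],[0,0,0],1],
  [[-4.9,0.7,0.1],[0,0,0],1],
  [[-4.9,0.7,0.1],[0,0,0],1],
  [[-4.9,0.7,0.1],[0,0,0],1],
  [[0,0,0],[0,0,0],1],
  [[0,0,0],[0,0,0],1],
])

```text
time: 43.1
position: [0.532, -0.2398, 0.2901]
tool_rot: [-1.801, -2.566, 0.008]
ft_force: [0.6, 0.2, 0.6]
grip_width: 1.0
grip_force: 0.0
```

```bash
python3 -c "
from h import *
info((.537,-.2415,.29),(.537,-.2415,.178),yaw=110)
"
```

```text
t 43.1 pos [ 0.532  -0.2398  0.2901] yaw 109.88 zax [-0.008 -0.001 -1.   ] q [-0.57  0.34  1.17  1.65 -0.31  1.37  0.99] F [0.6 0.2 0.6] g 1.0 0.0
turn(deg,tool) [-0.46 -0.12 -0.11]
shift cm [-0.33  0.41  0.01] -> (0.537, -0.2415, 0.29)
shift cm [ 0.   0.  11.2] -> (0.537, -0.2415, 0.178)
```

Emit:
drive_tool([
  [[-0.33,0.41,0],[-0.4,-0.1,-0.1],1],
  [[0,0,4],[0,0,0],1],
  [[0,0,4],[0,0,0],1],
  [[0,0,2],[0,0,0],1],
  [[0,0,1.2],[0,0,0],1],
  [[0,0,0],[0,0,0],1],
  [[0,0,0],[0,0,0],-1],
  [[0,0,0],[0,0,0],-1],
  [[0,0,0],[0,0,0],-1],
  [[0,0,0],[0,0,0],-1],
  [[0,0,0],[0,0,0],-1],
  [[0,0,0],[0,0,0],-1],
], force=20)

```text
time: 44.6
position: [0.5381, -0.2413, 0.1795]
tool_rot: [1.799, 2.574, 0.002]
ft_force: [-0.6, 0.0, -0.8]
grip_width: 0.402
grip_force: 0.0
```

Emit:
drive_tool([
  [[0,0,0],[0,0,0],-1],
  [[0,0,0],[0,0,0],-1],
  [[0,0,0],[0,0,0],-1],
  [[0,0,0],[0,0,0],-1],
  [[0,0,0],[0,0,0],-1],
])

```text
time: 45.22
position: [0.5371, -0.2418, 0.1795]
tool_rot: [1.801, 2.574, 0.001]
ft_force: [-4.6, -1.2, 4.1]
grip_width: 0.144
grip_force: 20.0
```

```bash
python3 -c "
from h import *
info((.537,-.2415,.178),yaw=110)
"
```

```text
t 45.23 pos [ 0.5371 -0.2418  0.1795] yaw 110.05 zax [ 0.  0. -1.] q [-0.48  0.45  1.08  1.77 -0.43  1.18  1.07] F [-4.6 -1.2  4.1] g 0.144 20.0
turn(deg,tool) [ 0.02 -0.02  0.05]
shift cm [ 0.03 -0.    0.15] -> (0.537, -0.2415, 0.178)
```

Push 13 mm, then turn anticlockwise.

Emit:
drive_tool([
  [[0,0,0.3],[0,0,0],-1],
  [[0,0,0.3],[0,0,0],-1],
  [[0,0,0.4],[0,0,0],-1],
  [[0,0,0.3],[0,0,0],-1],
  [[0,0,0],[0,0,0],-1],
  [[0,0,0],[0,0,0],-1],
])

```text
time: 45.98
position: [0.5375, -0.2429, 0.1696]
tool_rot: [1.801, 2.573, 0.003]
ft_force: [-12.2, 1.5, 23.0]
grip_width: 0.153
grip_force: 20.1
```

Emit:
drive_tool([
  [[0,0,0],[0,0,-9.5],-1],
  [[0,0,0],[0,0,-9.5],-1],
  [[0,0,0],[0,0,-9.5],-1],
  [[0,0,0],[0,0,-9.5],-1],
  [[0,0,0],[0,0,-9.5],-1],
  [[0,0,0],[0,0,-9.5],-1],
  [[0,0,0],[0,0,-9.5],-1],
  [[0,0,0],[0,0,-9.5],-1],
  [[0,0,0],[0,0,0],-1],
  [[0,0,0],[0,0,0],-1],
])

```text
time: 47.22
position: [0.5384, -0.2413, 0.1696]
tool_rot: [-0.165, 3.134, 0.005]
ft_force: [-8.8, 4.9, 21.0]
grip_width: 0.148
grip_force: 20.0
```

```bash
python3 -c "
from h import *
info((.537,-.2415,.178),yaw=186)
"
```

```text
t 47.23 pos [ 0.5384 -0.2413  0.1696] yaw -173.98 zax [ 0.004  0.003 -1.   ] q [-0.28  0.36  0.79  1.78 -0.28  1.12  2.28] F [-8.8  4.9 21. ] g 0.148 20.0
turn(deg,tool) [0.16 0.22 0.02]
shift cm [ 0.14 -0.   -0.84] -> (0.537, -0.2415, 0.178)
```

Emit:
drive_tool([
  [[0,0,-0.4],[0,0,0],-1],
  [[0,0,-0.4],[0,0,0],-1],
  [[0,0,-0.4],[0,0,0],-1],
  [[0,0,0],[0,0,0],-1],
  [[0,0,0],[0,0,0],1],
  [[0,0,0],[0,0,0],1],
  [[0,0,0],[0,0,0],1],
  [[0,0,0],[0,0,0],1],
  [[0,0,-4],[0,0,0],1],
  [[0,0,-5],[0,0,0],1],
  [[0,0,-5],[0,0,0],1],
  [[0,0,0],[0,0,0],1],
])

```text
time: 48.72
position: [0.5394, -0.2428, 0.3229]
tool_rot: [-0.166, 3.127, -0.003]
ft_force: [0.5, 0.4, -0.5]
grip_width: 0.957
grip_force: 0.0
```

Emit:
drive_tool([
  [[0,0,-4],[0,0,0],1],
  [[0,0,-4],[0,0,0],1],
  [[0,0,0],[0,0,0],1],
  [[0,0,0],[0,0,0],1],
])

```text
time: 49.22
position: [0.5374, -0.2412, 0.3972]
tool_rot: [-0.167, 3.137, 0.002]
ft_force: [-0.8, -0.2, -0.8]
grip_width: 1.001
grip_force: 0.0
```

```bash
python3 -c "
from h import *
info()
im,_=shot('wrist','w9');b=shot('scene','s5')[0]
a=cv2.resize(im[:260],(400,186));b=cv2.resize(b[140:400,200:500],(400,347),interpolation=2)
cv2.imwrite('pics/f.png',np.vstack([a,b]))
w=plane('wrist',[(250,200)],.1)"
```

```text
t 49.23 pos [ 0.5374 -0.2412  0.3972] yaw -173.92 zax [ 0.     0.001 -1.   ] q [-0.34  0.2   0.85  1.46 -0.15  1.55  2.18] F [-0.8 -0.2 -0.8] g 1.001 0.0
```

View pics/f.png

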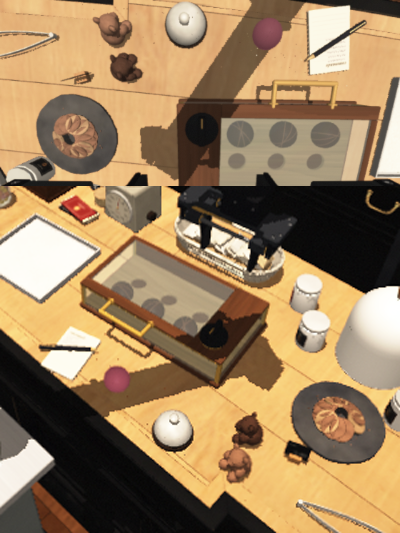

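The final view shows the lid shut, three spheres in the front dimples, the knob's brass mark to the front at (202,124), and the bystanders in place. Handing in.

```bash
python3 -c "
from bench import ctrl
print(ctrl.close_job())"
```

```text
the job is handed in; nothing more can be done
None
```

The job is handed in at about 49 s of robot time: the three chocolate spheres that were present each sit in their own front-row dimple, the lid is closed, the catch is turned back to locked with its brass mark to the front, and the other things on the counter were not moved; no verdict came back.

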